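# Refit the washed knife roller in the caramel strip cutter

## Task

The knife roller of the caramel strip cutter has been washed and is drying on its white stand. Put it back: slide it in from the front, under the guard, let both ends of its shaft settle down into the two sloping saddles before you let go, without dropping it, and then swing the hold-down bail forward and down over the shaft ends until it is fully closed. Leave the squeeze bottle, the sample cup and the timer at the front edge of the table standing where they are.

Things in the scene. Friction and masses are not known exactly. Their poses are not given: they have to be found in the camera images.
- roller: knife roller, steel, about 0.55 kg, 196 mm long, same either way round. Origin: its middle, on the shaft axis; y along the shaft. From the middle to each side: plain grip hub of diameter 36 to 28 mm, three round knives of diameter 60 from 28 to 66 mm, shoulder of diameter 24 to 72 mm, bare shaft end of diameter 16 to 98 mm. Take it by the hub, between the knives.
- stand: white drying stand, fixed, 64 mm deep (x), 172 mm long (y), 63 mm high; origin in the middle of its underside. End plates at y = +-82 mm carry the shaft ends in open 90 degree V notches; the shaft axis lies along y, 55 mm above the table. Between the plates there is only a base 8 mm high.
- cutter: caramel strip cutter, fixed aluminium machine. Origin on the table below the seated shaft axis, z up, x to its rear, y along the rollers; its open front (-x) faces the robot. Two side plates 12 mm thick at y = +-82 mm each have an open saddle whose mouth points up and to the front, 35 degrees from vertical: the roller goes in along (+0.574, 0, -0.819) of this frame.
- saddles (a point): where the middle of the seated roller lies: 110 mm over the cutter's origin; axes as the cutter's. Saddle mouth 40 mm wide, 15 mm before this point on the way in; it narrows to 19 mm and ends in a 90 degree V. Play along y 4 mm to each side. Free all round for fingers between the knives; the exit apron lies 45 mm farther along the way in.
- guard_edge (a point): middle of the front upper edge of the sheet steel guard, 2 mm behind and 152 mm above saddles. The guard slopes from there to the rear and down at 40 degrees below level, to 52 mm behind and 110 mm above. It hangs over the saddles and bars the way from straight above: put the roller in with the tool sloped much like the saddles (25 to 45 degrees from vertical, more for a wide gripper), coming from the front.
- bail (a joint): angle of the hold-down bail, rad: 0 = fully closed at its stop, its arms 2 mm over the seated shaft ends; grows as it swings up and to the rear about the cutter's +y, at most 2.4. Starts open, near 2.1. Stiff pivots hold it where it is left; 2 to 4 N at the grip swing it.
- bail_grip (a point): middle of the bail's cross bar: black round sleeve, diameter 20, 110 mm long along the cutter's y (axes turn with the bail). It lies 140 mm from the pivot, in the direction (-cos a, 0, sin a) of the cutter's frame, a = joint value - 0.611 rad. The bar's arms lie outside the side plates, so it passes in front of the roller and over the guard.
- bail_pivot (a point): middle of the bail's pivot axis, which runs along the cutter's y: 48 mm behind saddles and 163 mm above the table. On the machine's +y side a black handwheel stands out to 123 mm from the middle, 58 mm above the table.
- squeeze_bottle: bystander: cream-coloured squeeze bottle with a conical nozzle, loose, 50 mm in diameter, 162 mm high; origin in the middle of its underside.
- sample_cup: bystander: metal sample cup, loose, 72 mm in diameter, 36 mm high; origin in the middle of its underside.
- timer: bystander: round wind-up kitchen timer, loose, 62 mm in diameter, 48 mm high; origin in the middle of its underside.

How it is judged (in metres and radians):
On the way, in this order (a step that is already met when the one before it is completed fails the run):
1. the roller is lifted clear of its stand (z of roller in the frame of stand above 0.085 m), for 0.1 s.
2. the roller lies in both saddles while the bail is still open (distance between roller and saddles below 0.0065 m and angle between the y axis of roller and the y axis of cutter, either way round below 0.04 rad and value of joint bail above 0.8 rad), for 0.2 s.
At the end, for the whole second after the job is handed in: The roller rests in both saddles (its middle within 6.5 mm of the seated place, its shaft within 0.04 rad of the cutter's y axis), released and still, and the bail is closed over the shaft ends (within 0.06 rad of its stop) (distance between roller and saddles below 0.0065 m and angle between the y axis of roller and the y axis of cutter, either way round below 0.04 rad and value of joint bail below 0.06 rad and linear speed of roller below 0.02 m/s and contact force between the fingers and roller below 0.1 N); the robot touches nothing.
It fails at once if the roller is let go or dropped anywhere else than in its stand or in the saddles (within 9 mm of the seated place) (contact force between the fingers and roller below 0.1 N and distance between roller and saddles above 0.009 m and (z of roller in the frame of stand above 0.07 m or horizontal distance between roller and stand above 0.03 m)).
It fails at once if the squeeze bottle, the sample cup or the timer is knocked over or shifted by more than 25 mm (angle between any of squeeze_bottle, sample_cup, timer's own z axis and vertical above 0.5 rad or distance of any of squeeze_bottle, sample_cup, timer from where it was at the start of the episode above 0.025 m).
It also fails if it takes over 58 s, if anything falls off the work surface, if the arm or the gripper's body presses on something with over 40 N, if the wrist force passes 120 N, or if a joint passes its speed limit or range.

## Robot

A 6-joint arm with a two-finger parallel gripper is mounted at the origin on a cart in front of the work surface, level with it; the furniture and walls round the work are solid. World frame = base frame: x ahead of the robot, y to its left, z up, the work surface at z = 0. Lengths are in mm, angles in rad, forces in N, time in s.
With the tool pointing down it reaches from about 350 to 975 mm from the base axis. Payload 7.1 kg.
Tool frame: the origin (TCP) lies between the finger pads; the fingertips stand 19 mm ahead of it and the grasp point (between the pads) is the TCP (ctrl.tcp_to_tips is the distance from the TCP to the fingertips, in mm); z points along the fingers, y is the line along which they close (so a half turn about z gives the same grasp; the last joint's range is limited). The gripper opens to 88 mm and grips with 3 to 60 N. Pads are 20 mm wide; open, the fingers measure 115 mm over their backs; the gripper's body (75 mm by 178 mm) begins 61 mm behind the grasp point.
Start: joints at [1.199, 0.423, 1.63, -0, 1.089, -0.019], TCP at [215.922, 586.5, 241.675] pointing down, gripper open.
Joint ranges: [-3, 3], [-0.9, 2.11], [0.09, 2.58], [-1.31, 4.45], [0.11, 2.69], [-2.54, 2.54]. Speed limits (rad/s): [2.39, 2.39, 3.01, 3.14, 3.14, 3.14].

## Interface

Orientations are given as a rotation vector (axis times angle).
In Python, from workcell import status, optics, ctrl gives the robot as it stands. The module is installed in compiled form; this text tells all that it offers.
- The arm moves only by the shell command python3 -m inch 'ROWS'. ROWS is JSON, a list that holds one entry, the list of rows, each a list of 7 numbers: the shift along the tool's x, y, z in mm, then the turn, a rotation vector about the tool's x, y, z in rad, then the opening in per cent of the stroke, from 0 (shut) to 100 (fully open). A call has 1 to 20 rows; each row is the pose to reach, as a shift and turn from the pose commanded when the call began, along the tool's axes at that moment; what a row does not reach only later rows make up. A row lasts 1/10 s, in which the tool goes at most 50 mm and 8.59 degrees, less where a joint would pass 70% of its speed; a pose out of reach is approached as far as the arm can. A call with a gripper value outside its range is refused whole. The fingers move at their own pace and stop on an object; the grip force is fixed at half the most. Time passes only in rows, so rows that repeat a pose let the fingers close. It gives the time, the measured TCP pose, the force, the opening and the grip force at its end, in the units of the state.
- status.get_obs(): the state, without advancing time (a new reading comes with each control period).
- optics.get_image(name): name is "scene" or "side" or "wrist"; returns a dict with "frame" (400x640x3 uint8, red, green, blue), "fx", "fy", "cx", "cy" (pixels), "k1" (the pictures are not rectified: a ray, as slopes to the right and down, at radius r is drawn at 1 + k1 r^2 times it, then the intrinsics apply), "rvec" (rotation vector, rad) and "tvec" (3), from world to camera coordinates, as OpenCV has them; the wrist camera has in their place "hand_eye" (4x4, takes a point from camera to tool coordinates, whose origin is the TCP and whose axes are the flange's). Camera axes: x right, y down, z forward; pixel columns grow to the right and rows downward; lengths in mm; the calibration is good to about 2 mm. A picture is of the moment at which its call begins: read the wrist's pose just before it. There is no depth.
- ctrl.close_job(): hands the job in; it is judged then, once.
The state is a dict: "t": time; "qpos": joint angles; "qvel": joint speeds; "joint_torque": joint torques, N m; "ee_pos": TCP position; "orientation": TCP orientation; "ft_force": force on the tool from outside, world axes, zero at the start; "moment": the same for the moment, N m; "width": finger opening in mm; "grasp_force": force on a finger pad.
Only numpy, scipy, OpenCV 4.12 (cv2) and the standard library are available. Lean on these libraries where they do the work, as an engineer would, in place of code of your own. Each camera call takes 0.05 s, during which the arm holds its last target. There are 200 camera calls.

## Working session

There is one attempt and no reset: what is moved stays moved. The work goes in short steps, Python scripts to look and compute and a shell command to move; the robot and the scene stay as the last step left them, time stands still between calls to the robot, and variables do not carry over. Pictures are saved under pics/ and viewed, at most 10 in all, crops included, and the job is handed in when it is done.

```bash
mkdir -p pics
python3 - <<'E'
from workcell import status, optics, ctrl
import cv2,numpy as np
o=status.get_obs();print({k:np.round(v,3).tolist() for k,v in o.items()},ctrl.tcp_to_tips)
for n in("scene","side","wrist"):
    d=optics.get_image(n);cv2.imwrite(f"pics/{n}0.png",d["frame"][...,::-1])
    print(n,{k:np.round(v,3).tolist() for k,v in d.items() if k!="frame"})
E
```

```text
{'t': 0.0, 'qpos': [1.199, 0.424, 1.631, -0.0, 1.089, -0.019], 'qvel': [0.002, -0.0, -0.0, -0.001, 0.001, 0.0], 'joint_torque': [-0.004, -54.463, -27.365, 0.064, 0.023, -0.0], 'ee_pos': [215.763, 585.998, 240.885], 'orientation': [-0.551, -3.093, 0.002], 'ft_force': [0.268, -0.539, -0.303], 'moment': [-0.009, 0.048, 0.005], 'grasp_force': 0.0, 'width': 87.867} 19.0
scene {'fx': 432.992, 'fy': 432.992, 'cx': 320.095, 'cy': 202.068, 'k1': -0.082, 'rvec': [1.885, -0.849, 0.56], 'tvec': [-310.976, 291.387, 959.105]}
side {'fx': 389.422, 'fy': 389.422, 'cx': 319.503, 'cy': 200.428, 'k1': -0.004, 'rvec': [2.19, -0.463, 0.229], 'tvec': [-464.329, 253.051, 1149.638]}
wrist {'fx': 343.59, 'fy': 343.59, 'cx': 321.114, 'cy': 190.904, 'k1': -0.051, 'hand_eye': [[0.001, -0.966, -0.259, 70.01], [1.0, 0.001, 0.001, 0.442], [-0.001, -0.259, 0.966, -144.068], [0.0, 0.0, 0.0, 1.0]]}
```

View pics/scene0.png

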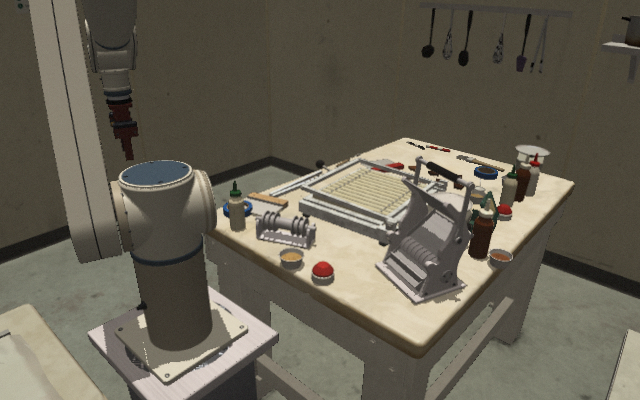

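View pics/side0.png

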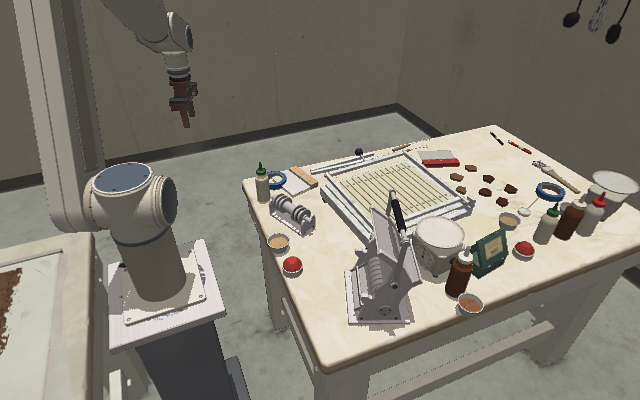

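Scene view: roller on stand near (286,230), squeeze bottle (237,212), cup (291,259), timer (322,271), cutter around (430,250), bail grip (444,174). Side view: stand (292,213), cutter (380,285), bail grip (397,212). I'll zoom in on both next.

```bash
cat > h.py <<'E'
import numpy as np,cv2
from workcell import status,optics,ctrl
from scipy.spatial.transform import Rotation as R
def cam(n):
    o=status.get_obs() ;d=optics.get_image(n)
    if n=="wrist":
        T=np.eye(4);T[:3,:3]=R.from_rotvec(o["orientation"]).as_matrix();T[:3,3]=o["ee_pos"]
        M=T@np.array(d["hand_eye"])
    else:
        W=np.eye(4);W[:3,:3]=R.from_rotvec(d["rvec"]).as_matrix();W[:3,3]=np.ravel(d["tvec"]);M=np.linalg.inv(W)
    K=np.array([[d["fx"],0,d["cx"]],[0,d["fy"],d["cy"]],[0,0,1.]])
    return dict(M=M,K=K,D=np.array([d["k1"],0,0,0.]),img=np.ascontiguousarray(d["frame"][...,::-1]))
def ray(c,p):
    q=cv2.undistortPoints(np.array([[p]],float),c["K"],c["D"])[0,0]
    v=c["M"][:3,:3]@np.array([q[0],q[1],1]);return c["M"][:3,3],v/np.linalg.norm(v)
def plane(c,p,z):
    o,v=ray(c,p);return o+v*(z-o[2])/v[2]
def tri(*cp):
    A=np.zeros((3,3));b=np.zeros(3);rs=[ray(c,p) for c,p in cp]
    for o,v in rs:
        P=np.eye(3)-np.outer(v,v);A+=P;b+=P@o
    x=np.linalg.solve(A,b);return x,max(np.linalg.norm(np.cross(x-o,v)) for o,v in rs)
def proj(c,X):
    W=np.linalg.inv(c["M"]);return cv2.projectPoints(np.array(X,float).reshape(-1,3),cv2.Rodrigues(W[:3,:3])[0],W[:3,3],c["K"],c["D"])[0][:,0]
def crop(c,x,y,w,h,W,H):
    return cv2.resize(c["img"][y:y+h,x:x+w],(W,H),interpolation=cv2.INTER_CUBIC)
E
python3 - <<'E'
from h import *
s=cam("scene");d=cam("side")
im=np.vstack([np.hstack([crop(s,220,175,100,75,400,300),crop(d,240,165,100,75,400,300)]),np.hstack([crop(s,360,150,133,150,266,300),crop(d,330,180,133,150,266,300),np.zeros((300,268,3),np.uint8)])])
cv2.imwrite("pics/z1.png",im)
E
```

```text
(no output)
```

View pics/z1.png

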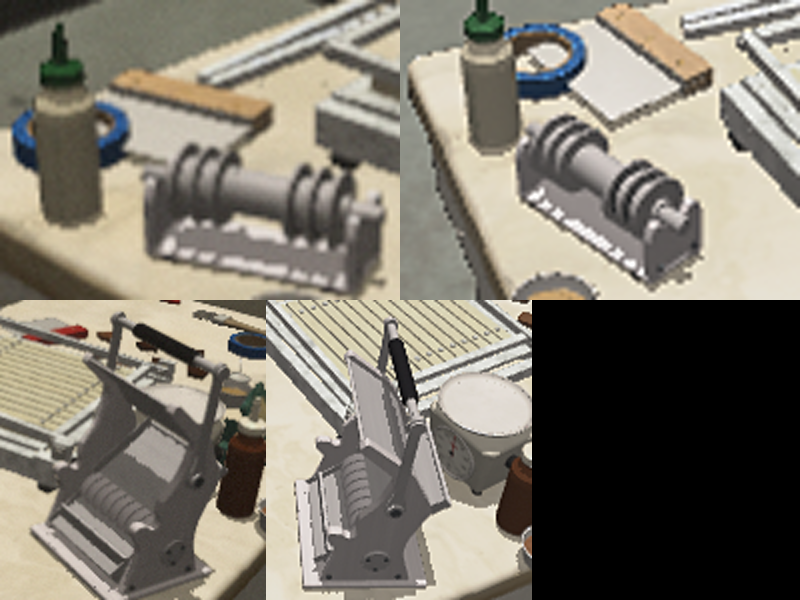

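Run:
```python
from h import *
s=cam("scene");d=cam("side")
for n,a,b in [("hub",(282.5,223),(290,206)),("end",(314.5,224.5),(312.5,219.5)),("guardL",(403.5,181),(370.5,207.5)),("guardR",(454,207),(401,237)),("slL",(428.5,165),(392.5,200)),("slR",(460,184),(403,237.5)),("baseFL",(376.5,266),(345.5,271)),("baseFR",(427,299),(348.5,323)),("baseRR",(466,285),(412,321.5))]:
    x,e=tri((s,a),(d,b));print(n,x.round(1),round(e,1))
for n,p,q in [("cup",(291,259),(278,243)),("timer",(322,271),(292,265)),("bottle",(237,228),(262,201))]:
    print(n,plane(s,p,20 if n!="bottle" else 0).round(),plane(d,q,20 if n!="bottle" else 0).round())
```

```text
hub [458.7 142.3  46.7] 3.9
end [499.8  42.1  56.4] 2.6
guardL [ 570.1 -197.   252.8] 3.8
guardR [ 590.9 -324.6  227. ] 18.8
slL [ 600.9 -246.2  302.5] 4.2
slR [ 558.5 -356.6  291.4] 1.2
baseFL [ 521.5 -169.1   -1.6] 3.4
baseFR [ 425.9 -371.2   47.6] 6.3
baseRR [ 6.035e+02 -4.028e+02  5.000e-01] 1.6
cup [358.   6.  20.] [367.  15.  20.]
timer [373. -95.  20.] [374. -94.  20.]
bottle [391. 280.   0.] [392. 276.   0.]
```

```bash
cat >> h.py <<'E'
def tool(yaw,tilt):
    "tool x along shaft y of a frame turned by yaw; z down, tilted forward by tilt (deg)"
    t=np.radians(tilt);x=np.array([-np.sin(yaw),np.cos(yaw),0]);f=np.array([np.cos(yaw),np.sin(yaw),0])
    z=np.sin(t)*f-np.cos(t)*np.array([0,0,1]);return np.c_[x,np.cross(z,x),z]
def go(p,Rt):
    o=status.get_obs();R0=R.from_rotvec(o["orientation"]).as_matrix()
    r=np.r_[R0.T@(np.array(p)-o["ee_pos"]),R.from_matrix(R0.T@Rt).as_rotvec()]
    print("row",r[:3].round(1).tolist(),r[3:].round(3).tolist(),"d",np.linalg.norm(r[:3]).round(),"deg",np.degrees(np.linalg.norm(r[3:])).round(1))
E
python3 -c "
from h import *
go((460,139,220),tool(.4,0))"
```

```text
row [-383.7, -335.5, 21.6] [-0.0, 0.0, 0.818] d 510.0 deg 46.9
```

```bash
python3 -m inch '[[[-384,-336,22,0,0,0.818,100],[-384,-336,22,0,0,0.818,100],[-384,-336,22,0,0,0.818,100],[-384,-336,22,0,0,0.818,100],[-384,-336,22,0,0,0.818,100],[-384,-336,22,0,0,0.818,100],[-384,-336,22,0,0,0.818,100],[-384,-336,22,0,0,0.818,100],[-384,-336,22,0,0,0.818,100],[-384,-336,22,0,0,0.818,100],[-384,-336,22,0,0,0.818,100],[-384,-336,22,0,0,0.818,100],[-384,-336,22,0,0,0.818,100],[-384,-336,22,0,0,0.818,100]]]'
python3 - <<'E'
from h import *
w=cam("wrist");np.save("w1.npy",w,allow_pickle=True)
cv2.imwrite("pics/w1.png",w["img"])
E
```

```text
t: 1.75
ee_pos: [459.5, 139.8, 219.7]
orientation: [-1.733, -2.62, -0.0]
ft_force: [-0.9, 0.2, -0.4]
width: 87.9
grasp_force: 0.0
```

View pics/w1.png

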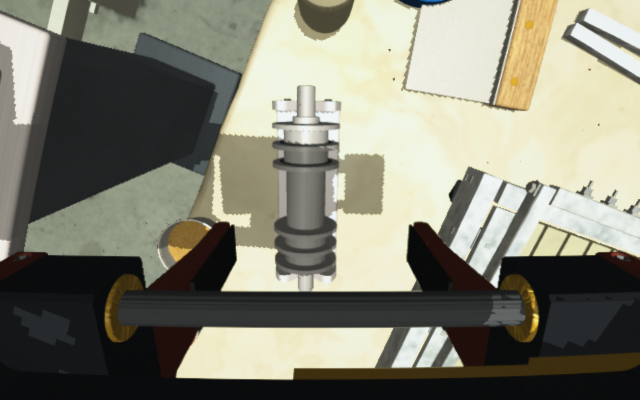

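Wrist view: roller nearly aligned with the image column; shaft tips at (307,87) and (305,290), hub centred at about (306,200).

Run:
```python
from h import *
w=np.load("w1.npy",allow_pickle=True).item()
a=plane(w,(307,87),58);b=plane(w,(305,291),58);h=plane(w,(306,198),65)
c=(a+b)/2;d=a-b;yaw=np.arctan2(-d[0],d[1]);print(a,b,c,h,np.linalg.norm(d),yaw)
go((c[0],c[1],57),tool(yaw,0))
```

```text
[417.5166197  209.94862856  58.        ] [490.62133046  28.05454265  58.        ] [454.06897508 119.0015856   58.        ] [454.02253322 120.23900395  65.        ] 196.0350918205331 0.38215022816489275
row [-17.1, -13.2, 162.7] [-0.0, -0.0, 0.02] d 164.0 deg 1.1
```

```bash
python3 -m inch '[[[-17,-13,60,0,0,0.02,100],[-17,-13,60,0,0,0.02,100],[-17,-13,100,0,0,0.02,100],[-17,-13,130,0,0,0.02,100],[-17,-13,150,0,0,0.02,100],[-17,-13,163,0,0,0.02,100],[-17,-13,163,0,0,0.02,100],[-17,-13,163,0,0,0.02,100]]]' && python3 -m inch '[[[0,0,0,0,0,0,20],[0,0,0,0,0,0,20],[0,0,0,0,0,0,20],[0,0,0,0,0,0,20],[0,0,0,0,0,0,20],[0,0,0,0,0,0,20],[0,0,0,0,0,0,20],[0,0,0,0,0,0,20]]]'
```

```text
t: 2.6
ee_pos: [455.0, 118.4, 57.1]
orientation: [1.76, 2.602, 0.0]
ft_force: [-0.0, 0.4, -0.9]
width: 87.6
grasp_force: 0.0
t: 3.4
ee_pos: [453.2, 117.2, 56.4]
orientation: [-1.76, -2.6, 0.004]
ft_force: [-5.2, -3.5, 5.0]
width: 35.4
grasp_force: 30.0
```

```bash
python3 -m inch '[[[0,0,-10,0,0,0,20],[0,0,-30,0,0,0,20],[0,0,-60,0,0,0,20],[0,0,-100,0,0,0,20],[0,0,-150,0,0,0,20],[0,0,-200,0,0,0,20],[0,0,-250,0,0,0,20],[0,0,-275,0,0,0,20],[0,0,-275,0,0,0,20],[0,0,-275,0,0,0,20]]]'; python3 -c "
from h import *
go((421,-305,330),tool(-.365,0))"
```

```text
t: 4.4
ee_pos: [454.0, 117.7, 330.8]
orientation: [-1.762, -2.601, 0.001]
ft_force: [-0.6, -0.9, -6.5]
width: 35.9
grasp_force: 30.0
row [-380.3, -187.4, 0.8] [-0.001, 0.0, 0.745] d 424.0 deg 42.7
```

```bash
python3 -m inch '[[[-30,-15,0,0,0,0.06,20],[-70,-34,0,0,0,0.14,20],[-110,-54,0,0,0,0.21,20],[-150,-74,0,0,0,0.29,20],[-190,-94,0,0,0,0.37,20],[-230,-113,0,0,0,0.45,20],[-270,-133,0,0,0,0.53,20],[-310,-153,0,0,0,0.61,20],[-345,-170,0,0,0,0.68,20],[-370,-182,0,0,0,0.73,20],[-380,-187,0,0,0,0.745,20],[-380,-187,0,0,0,0.745,20],[-380,-187,0,0,0,0.745,20],[-380,-187,0,0,0,0.745,20]]]'
python3 - <<'E'
from h import *
w=cam("wrist");s=cam("scene");d=cam("side")
np.save("c2.npy",dict(w=w,s=s,d=d),allow_pickle=True)
cv2.imwrite("pics/w2.png",w["img"])
z=np.hstack([crop(s,370,150,100,150,400,600),crop(d,330,180,100,150,400,600)]);cv2.imwrite("pics/z2.png",z)
E
```

```text
t: 5.8
ee_pos: [421.9, -303.1, 330.8]
orientation: [-2.585, -1.782, 0.0]
ft_force: [-0.2, 0.4, -5.3]
width: 35.3
grasp_force: 30.0
```

View pics/w2.png

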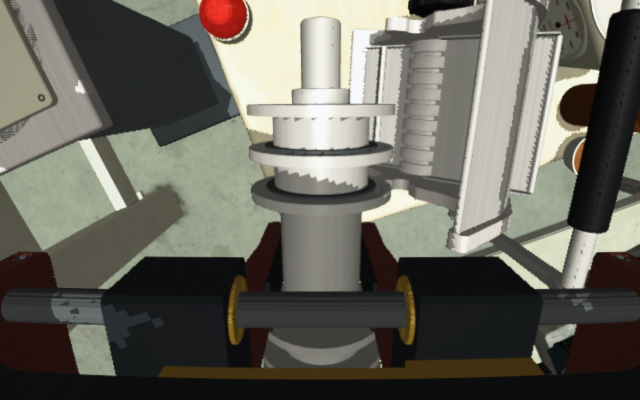

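View pics/z2.png

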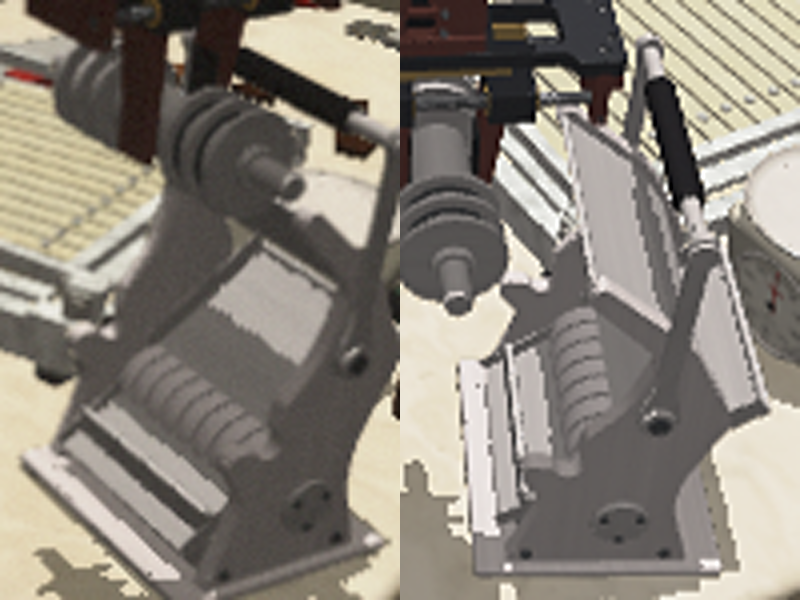

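Wrist view: sleeve end centres (625,12) and (592,229), guard front edge from (490,0) to (450,247). Zooms: near pivot bolt at scene (458.8,240), side (394.5,285); guard corners at side (371,207.5) and (379,251).

Run:
```python
from h import *
c=np.load("c2.npy",allow_pickle=True).item();w,s,d=c["w"],c["s"],c["d"]
T=lambda n,*a:print(n,*[np.round(v,1) for v in tri(*a)])
for n,k,x in(("w",w,560),("d",d,375)):
    g=cv2.inRange(k["img"],(0,0,0),(38,38,38))
    g[:, :x]=0
    if n=="d": g[:195]=0;g[245:]=0;g[:,415:]=0
    else: g[236:]=0
    m,l,st,ce=cv2.connectedComponentsWithStats(g);i=1+np.argmax(st[1:,4])
    print(n,cv2.minAreaRect(np.argwhere(l==i)[:,::-1].astype(np.float32)),st[i])
T("pivR",(s,(458.8,240)),(d,(394.5,285)))
T("slL",(w,(625,12)),(d,(394,200)),(s,(428.5,165)))
T("slL",(w,(625,12)),(d,(394,200)))
T("slR",(w,(592,229)),(d,(402.5,229)))
T("GR",(w,(450,247)),(d,(379,251)))
T("GL",(s,(403.5,181)),(d,(371,207.5)))
print("planes: sl",plane(w,(625,12),302),plane(w,(592,229),302),"G",plane(w,(490,2),262),plane(w,(450,247),262))
print("pivR plane",plane(s,(458.8,240),163),plane(d,(394.5,285),163))
```

```text
w ((600.0, 120.5), (223.0, 78.0), 90.0) [ 561    9   79  224 9286]
d ((398.11773681640625, 214.97061157226562), (32.49977493286133, 8.00367546081543), 75.96376037597656) [391 199  15  33 187]
pivR [ 537.7 -383.6  161.2] 1.6
slL [ 602.1 -247.5  302.1] 4.7
slL [ 599.7 -248.   306.6] 2.7
slR [ 559.7 -349.   309.1] 0.2
GR [ 496.1 -354.8  268.7] 2.6
GL [ 572.2 -196.   251.7] 3.5
planes: sl [ 600.13018595 -248.3029126   302.        ] [ 564.27442327 -353.72772569  302.        ] G [ 557.80416297 -219.26084396  262.        ] [ 494.99219909 -357.39650497  262.        ]
pivR plane [ 532.90916505 -386.59160074  163.        ] [ 537.26283669 -382.90016175  163.        ]
```

Run:
```python
from h import *
c=np.load("c2.npy",allow_pickle=True).item()
cv2.imwrite("pics/w2z.png",crop(c["w"],340,0,300,260,690,598))
```

```text
(no output)
```

View pics/w2z.png

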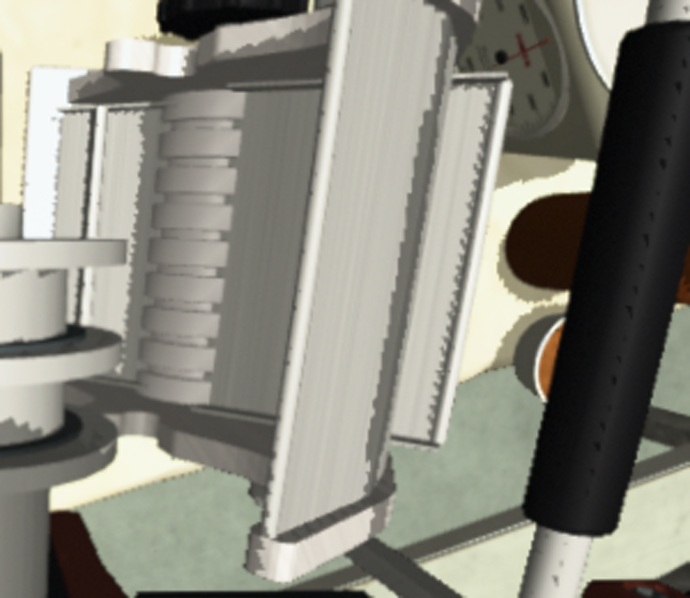

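Zoom of the wrist view: the guard edge runs from (488.7,0) to its corner (458.3,232.6); sleeve end centres (632,15.6) and (587,229).

Run:
```python
from h import *
c=np.load("c2.npy",allow_pickle=True).item();w,s,d=c["w"],c["s"],c["d"]
a,b=plane(w,(632,15.6),302),plane(w,(587,229),302);print("sl",a,b,np.linalg.norm(a-b),np.arctan2(-(a-b)[0],(a-b)[1]))
g,h=plane(w,(488.7,0),262),plane(w,(458.3,232.6),262);print("G",g,h,np.arctan2(-(g-h)[0],(g-h)[1]))
print(tri((w,(458.3,232.6)),(d,(379,251))),tri((w,(587,229)),(d,(402.5,229))))
for yaw in(-.37,-.39,-.41):
    x=np.array([np.cos(yaw),np.sin(yaw)]);y=np.array([-x[1],x[0]])
    for n,p in dict(slm=(a+b)[:2]/2,a=a[:2],b=b[:2],g=g[:2],h=h[:2],piv=np.array([537.3,-383]),GL=np.array([572,-196]),bFL=np.array([521.5,-169]),bRR=np.array([603.5,-403])).items(): print(n,np.round([p@x,p@y],1),end=' ')
    print(yaw)
```

```text
sl [ 603.36729329 -251.06133116  302.        ] [ 561.49210183 -352.64234665  302.        ] 109.87372010137965 -0.391008600614152
G [ 557.36629567 -217.97491098  262.        ] [ 502.94766575 -349.28617995  262.        ] -0.3928792638404232
(array([ 502.93849652, -349.2585947 ,  262.05678558]), np.float64(0.005563893711251682)) (array([ 558.85441165, -348.92136915,  308.41890059]), np.float64(1.3253406632441964))
slm [652.2 -70.8] a [653.3 -15.9] b [ 651.  -125.7] g [598.5  -1.7] h [ 595.2 -143.8] piv [ 639.4 -162.8] GL [604.2  24.1] bFL [547.3  31. ] bRR [ 708.4 -157.5] -0.37
slm [653.5 -57.8] a [653.5  -2.8] b [ 653.4 -112.7] g [598.4  10.3] h [ 598.  -131.8] piv [ 642.6 -150. ] GL [603.6  36.2] bFL [546.6  42. ] bRR [ 711.4 -143.3] -0.39
slm [654.5 -44.7] a [653.4  10.3] b [655.5 -99.6] g [598.1  22.3] h [ 600.5 -119.9] piv [ 645.4 -137.1] GL [602.7  48.2] bFL [545.6  52.9] bRR [ 714.1 -129. ] -0.41
```

```bash
cat >> h.py <<'E'
YAW=-.391;F=np.array([np.cos(YAW),np.sin(YAW),0]);Y=np.array([-F[1],F[0],0]);Z=np.array([0,0,1.])
S=np.array([529.1,-280.6,110])
E
python3 - <<'E'
from h import *
c=np.load("c2.npy",allow_pickle=True).item();w=c["w"]
o=status.get_obs();R0=R.from_rotvec(o["orientation"]).as_matrix()
print("tip in tool",R0.T@(plane(w,(321,17),o["ee_pos"][2]+4)-o["ee_pos"]))
T=tool(YAW,45);z=T[:,2]
go(S-160*z,T)
E
```

```text
tip in tool [101.42461984  -0.13522112  -3.98966754]
row [62.5, -21.4, 108.6] [-0.785, -0.011, 0.026] d 127.0 deg 45.0
```

```bash
python3 -m inch '[[[20,-10,15,-0.13,0,0,20],[40,-21,35,-0.26,0,0.01,20],[55,-21,60,-0.4,0,0.02,20],[61,-21,85,-0.53,-0.01,0.026,20],[61,-21,105,-0.66,-0.01,0.026,20],[61,-21,109,-0.785,-0.011,0.026,20],[61,-21,109,-0.785,-0.011,0.026,20],[61,-21,109,-0.785,-0.011,0.026,20],[61,-21,109,-0.785,-0.011,0.026,20]]]'
python3 - <<'E'
from h import *
w=cam("wrist");s=cam("scene");d=cam("side")
np.save("c3.npy",dict(w=w,s=s,d=d),allow_pickle=True)
cv2.imwrite("pics/z3.png",np.hstack([crop(s,350,130,130,180,390,540),crop(d,310,150,130,180,390,540)]))
T=tool(YAW,45);z=T[:,2]
go(S-2*Y-25*(.574*F-.819*Z)-1.4*z,T);go(S-2*Y-1.4*z,T)
E
```

```text
t: 6.85
ee_pos: [444.4, -217.3, 236.6]
orientation: [2.082, 1.464, 0.629]
ft_force: [0.6, -0.4, -5.7]
width: 35.5
grasp_force: 30.0
row [-42.7, -0.2, 132.6] [-0.088, -0.108, 0.0] d 139.0 deg 8.0
row [-45.4, -2.3, 157.4] [-0.088, -0.108, 0.0] d 164.0 deg 8.0
```

View pics/z3.png

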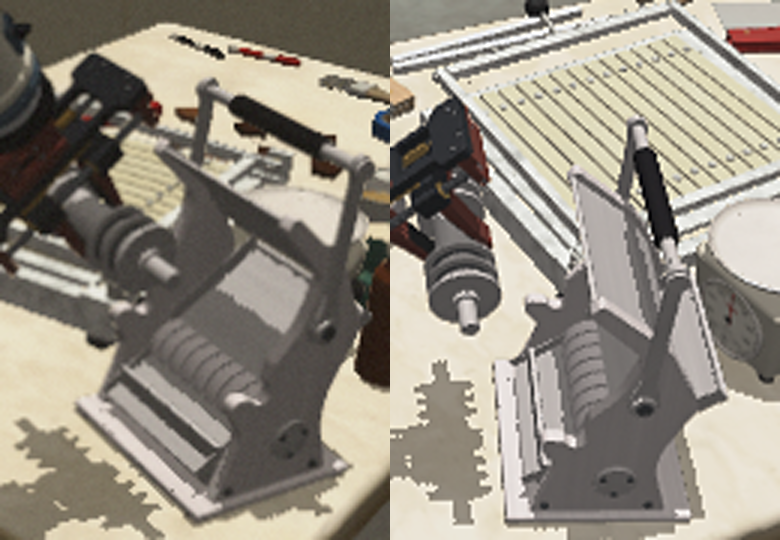

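The roller is held in front of the machine and the guard is ahead of it. The arm is still short of the target, so I'll check whether it is lagging or at a limit.

```bash
python3 -m inch '[[[0,0,0,0,0,0,20]]]'
python3 - <<'E'
from h import *
print(status.get_obs()["qpos"].round(3) if hasattr(status.get_obs()["qpos"],'round') else status.get_obs()["qpos"])
T=tool(YAW,45);z=T[:,2]
go(S-2*Y-160*z,T);go(S-2*Y-110*z,T)
E
```

```text
t: 7.1
ee_pos: [444.5, -217.7, 236.7]
orientation: [2.084, 1.464, 0.627]
ft_force: [-0.7, -0.0, -5.4]
width: 35.2
grasp_force: 30.0
[-0.631  0.092  2.327  1.352  0.265 -1.54 ]
row [-28.0, -17.2, 0.4] [-0.087, -0.108, 0.001] d 33.0 deg 7.9
row [-33.4, -12.9, 49.9] [-0.087, -0.108, 0.001] d 61.0 deg 7.9
```

```bash
python3 -m inch '[[[-33,-13,50,-0.087,-0.108,0,20],[-33,-13,50,-0.087,-0.108,0,20],[-33,-13,50,-0.087,-0.108,0,20],[-33,-13,50,-0.087,-0.108,0,20],[-33,-13,50,-0.087,-0.108,0,20],[-33,-13,50,-0.087,-0.108,0,20],[-33,-13,50,-0.087,-0.108,0,20],[-33,-13,50,-0.087,-0.108,0,20],[-33,-13,50,-0.087,-0.108,0,20],[-33,-13,50,-0.087,-0.108,0,20]]]'
python3 - <<'E'
from h import *
print(status.get_obs()["qpos"])
T=tool(YAW,45);z=T[:,2]
go(S-2*Y-110*z,T)
E
```

```text
t: 8.1
ee_pos: [455.4, -258.8, 199.9]
orientation: [2.033, 1.367, 0.57]
ft_force: [-0.9, 0.5, -6.0]
width: 35.5
grasp_force: 30.0
[-0.64615332  0.23598125  2.34330706  2.33824051  0.26926344 -2.53994044]
row [5.8, -9.4, 7.9] [-0.014, -0.016, -0.002] d 14.0 deg 1.2
```

```bash
python3 -m inch '[[[2,-3,-25,0,0,0,20],[4,-5,-50,0,0,0,20],[4,-5,-60,0,0,0,20],[4,-5,-60,0,0,0,20],[4,-5,-60,0,0,0.15,20],[4,-5,-60,0,0,0.3,20],[4,-5,-60,0,0,0.45,20],[4,-5,-60,0,0,0.6,20],[4,-5,-60,0,0,0.75,20],[4,-5,-60,0,0,0.9,20],[4,-5,-60,0,0,1.05,20],[4,-5,-60,0,0,1.2,20],[4,-5,-60,0,0,1.35,20],[4,-5,-60,0,0,1.5,20],[4,-5,-60,0,0,1.5,20]]]'
python3 - <<'E'
from h import *
print(status.get_obs()["qpos"])
T=tool(YAW,45);z=T[:,2];T=T@np.diag([-1,-1,1])
go(S-2*Y-170*z,T)
E
```

```text
t: 9.6
ee_pos: [414.8, -238.8, 238.8]
orientation: [2.741, -0.439, 1.101]
ft_force: [-0.5, 0.7, -5.9]
width: 35.2
grasp_force: 30.0
[-0.67641427  0.06648478  2.39965913  1.88591345  0.224655   -0.5974796 ]
row [-4.8, -3.1, 7.2] [-0.002, 0.025, 1.637] d 9.0 deg 93.8
```

```bash
python3 -m inch '[[[-5,-3,7,0,0.02,0.15,20],[-5,-3,7,0,0.02,0.3,20],[-5,-3,7,0,0.02,0.45,20],[-5,-3,7,0,0.02,0.6,20],[-5,-3,7,0,0.02,0.75,20],[-5,-3,7,0,0.02,0.9,20],[-5,-3,7,0,0.02,1.05,20],[-5,-3,7,0,0.025,1.2,20],[-5,-3,7,0,0.025,1.35,20],[-5,-3,7,0,0.025,1.5,20],[-5,-3,7,0,0.025,1.637,20],[-5,-3,7,0,0.025,1.637,20],[-5,-3,7,0,0.025,1.637,20],[-5,-3,7,0,0.025,1.637,20]]]'
python3 - <<'E'
from h import *
print(status.get_obs()["qpos"])
T=tool(YAW,45);z=T[:,2];T=T@np.diag([-1,-1,1])
go(S-2*Y-110*z,T)
E
```

```text
t: 11.0
ee_pos: [416.6, -236.6, 230.4]
orientation: [-1.433, 2.127, -0.885]
ft_force: [-0.7, 0.8, -5.9]
width: 35.2
grasp_force: 30.0
[-0.65393943  0.09371328  2.417437    2.20428147  0.2312353   0.73095602]
row [-0.2, -0.2, 60.5] [-0.001, 0.001, 0.006] d 61.0 deg 0.3
```

```bash
python3 -m inch '[[[0,0,15,0,0,0.006,20],[0,0,30,0,0,0.006,20],[0,0,45,0,0,0.006,20],[0,0,60.5,0,0,0.006,20],[0,0,60.5,0,0,0.006,20],[0,0,60.5,0,0,0.006,20],[0,0,60.5,0,0,0.006,20]]]'
python3 - <<'E'
from h import *
print(status.get_obs()["qpos"])
T=tool(YAW,45);z=T[:,2];T=T@np.diag([-1,-1,1]);d=.574*F-.819*Z
go(S-2*Y-110*z,T);go(S-2*Y-1.4*z-30*d,T)
s=cam("scene");e=cam("side");w=cam("wrist");np.save("c4.npy",dict(w=w,s=s,d=e),allow_pickle=True)
cv2.imwrite("pics/z4.png",np.vstack([np.hstack([crop(s,380,150,90,110,327,400),crop(e,330,170,90,110,327,400)])]))
E
```

```text
t: 11.7
ee_pos: [455.7, -252.7, 188.0]
orientation: [-1.422, 2.132, -0.882]
ft_force: [-1.1, -0.3, -5.6]
width: 35.5
grasp_force: 30.0
[-0.61900519  0.27019705  2.36576561  2.59006292  0.31162626  0.37112872]
row [-0.2, -0.3, 0.7] [-0.001, 0.001, -0.004] d 1.0 deg 0.2
row [-0.1, -5.4, 79.7] [-0.001, 0.001, -0.004] d 80.0 deg 0.2
```

View pics/z4.png

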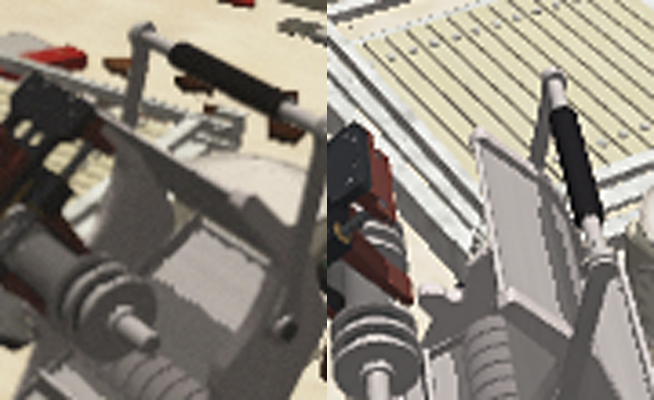

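The roller is parallel to the guard and below it, with the near shaft tip at scene (421.3,243.6), side (344,276).

Run:
```python
from h import *
c=np.load("c4.npy",allow_pickle=True).item()
x,e=tri((c["s"],(421.3,243.6)),(c["d"],(344,276)));o=np.array(status.get_obs()["ee_pos"])
print(x,e,"rel S",(x-S)@Y,(x-S)@F,"tcp rel S",(o-S)@Y,"tip-tcp",(x-o)@Y,(x-o)@F,(x-o)@Z)
```

```text
[ 425.20924704 -335.6358731   187.38449518] 7.248956231273003 rel S -90.47635864993079 -75.07505847617013 tcp rel S -2.255777531803691 tip-tcp -88.2205811181271 3.182909816581372 -0.9628647129823662
```

```bash
python3 -m inch '[[[-2,-1,20,0,0,-0.004,20],[-4,-3,40,0,0,-0.004,20],[-4,-4,60,0,0,-0.004,20],[-4,-5,72,0,0,-0.004,20],[-4,-5.4,80,0,0,-0.004,20],[-4,-5.4,80,0,0,-0.004,20],[-4,-5.4,80,0,0,-0.004,20]]]'
python3 - <<'E'
from h import *
print(status.get_obs()["qpos"])
T=tool(YAW,45);z=T[:,2];T=T@np.diag([-1,-1,1]);d=.574*F-.819*Z
go(S+2*Y-1.4*z,T)
E
```

```text
t: 12.55
ee_pos: [513.1, -272.0, 135.2]
orientation: [-1.425, 2.131, -0.883]
ft_force: [0.4, -0.2, -6.5]
width: 35.3
grasp_force: 30.0
[-0.57227068  0.46497739  2.26312944  2.79336606  0.38555182  0.19656882]
row [-0.1, 5.1, 29.2] [-0.001, 0.001, -0.001] d 30.0 deg 0.1
```

Free so far. Now in along the slope, slowly, watching the force.

```bash
python3 -m inch '[[[0,1,5,0,0,0,20],[0,1.7,10,0,0,0,20],[0,2.6,15,0,0,0,20],[0,3.4,20,0,0,0,20],[0,3.4,20,0,0,0,20]]]'; python3 -m inch '[[[0,0.5,3,0,0,0,20],[0,1,6,0,0,0,20],[0,1,6,0,0,0,20]]]'; python3 -c "
from h import *
T=tool(YAW,45);z=T[:,2];T=T@np.diag([-1,-1,1])
go(S+2*Y-1.4*z,T);o=status.get_obs();R0=R.from_rotvec(o['orientation']).as_matrix();print(R0.T@o['ft_force'])"
```

```text
t: 13.05
ee_pos: [524.3, -276.6, 117.7]
orientation: [-1.425, 2.132, -0.882]
ft_force: [-0.7, -0.2, -6.2]
width: 35.7
grasp_force: 30.0
t: 13.35
ee_pos: [527.3, -277.8, 112.9]
orientation: [-1.425, 2.132, -0.881]
ft_force: [-2.8, 0.9, -7.2]
width: 35.1
grasp_force: 30.0
row [-0.1, 0.1, 2.6] [0.0, 0.001, -0.001] d 3.0 deg 0.1
[0.2919545  7.16255246 3.04485569]
```

```bash
python3 -m inch '[[[0,0.3,2,0,0,0,20],[0,0.3,2,0,0,0,20]]]'; python3 -m inch '[[[0,0.3,2,0,0,0,20],[0,0.3,2,0,0,0,20]]]';  python3 -m inch '[[[0,0.3,1.5,0,0,0,20],[0,0.3,1.5,0,0,0,20]]]'
```

```text
t: 13.55
ee_pos: [527.7, -277.9, 111.7]
orientation: [-1.426, 2.132, -0.882]
ft_force: [-8.0, 2.7, -0.7]
width: 35.4
grasp_force: 30.0
t: 13.75
ee_pos: [527.9, -277.9, 110.7]
orientation: [-1.425, 2.132, -0.882]
ft_force: [-19.1, 8.3, 13.5]
width: 35.2
grasp_force: 30.0
t: 13.95
ee_pos: [528.5, -278.1, 110.1]
orientation: [-1.425, 2.131, -0.883]
ft_force: [-25.2, 10.3, 21.8]
width: 35.6
grasp_force: 30.0
```

```bash
python3 -m inch '[[[0,-0.3,-2.5,0,0,0,20],[0,-0.3,-2.5,0,0,0,20],[0,-0.3,-2.5,0,0,0,20]]]'; python3 -m inch '[[[0,0,0,0,0,0,45],[0,0,0,0,0,0,52],[0,0,0,0,0,0,60],[0,0,0,0,0,0,70],[0,0,0,0,0,0,75],[0,0,0,0,0,0,75]]]'
python3 - <<'E'
from h import *
o=status.get_obs();R0=R.from_rotvec(o["orientation"]).as_matrix();print((np.array(o["ee_pos"])-S)@np.c_[F,Y,Z])
s=cam("scene");e=cam("side");cv2.imwrite("pics/z5.png",np.hstack([crop(s,380,170,90,120,400,533),crop(e,330,190,90,120,400,533)]))
E
```

```text
t: 14.25
ee_pos: [528.5, -278.2, 111.5]
orientation: [-1.425, 2.13, -0.883]
ft_force: [-11.6, 4.5, 5.4]
width: 35.5
grasp_force: 30.0
t: 14.85
ee_pos: [529.7, -278.8, 111.4]
orientation: [-1.425, 2.13, -0.884]
ft_force: [0.2, 1.5, 0.5]
width: 65.6
grasp_force: 0.0
[-0.16343935  1.85644937  1.37583129]
```

View pics/z5.png

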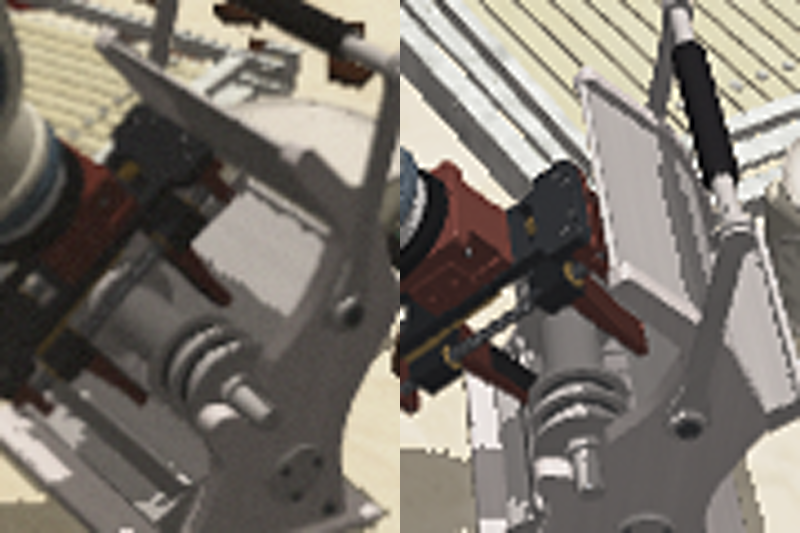

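The near shaft end lies in its saddle, and the fingers (66 mm apart) are clear of the hub. I'll retreat along the tool axis, then turn upright for the bail.

```bash
python3 -m inch '[[[0,0,-15,0,0,0,75],[0,0,-35,0,0,0,75],[0,0,-60,0,0,0,75],[0,0,-90,0,0,0,75],[0,0,-120,0,0,0,40],[0,0,-150,0,0,0,10],[0,0,-180,0,0,0,0],[0,0,-180,0,0,-0.15,0],[0,0,-180,0,0,-0.3,0],[0,0,-180,0,0,-0.45,0],[0,0,-180,0,0,-0.6,0],[0,0,-180,0,0,-0.75,0],[0,0,-180,0,0,-0.9,0],[0,0,-180,0,0,-1.05,0],[0,0,-180,0,0,-1.2,0],[0,0,-180,0,0,-1.35,0],[0,0,-180,0,0,-1.5,0],[0,0,-180,0,0,-1.5,0],[0,0,-180,0,0,-1.5,0]]]'
python3 - <<'E'
from h import *
print(status.get_obs()["qpos"])
B=np.c_[F,Y,-Z]
go(S-160*F+250*Z,B)
E
```

```text
t: 16.85
ee_pos: [411.4, -230.1, 238.2]
orientation: [2.72, -0.646, 1.146]
ft_force: [-0.3, -0.3, -0.1]
width: 0.3
grasp_force: 0.0
[-0.64662699  0.05824474  2.42550992  2.12065202  0.21248841 -0.66678017]Traceback (most recent call last):
  File "<stdin>", line 4, in <module>
  File "h.py", line 33, in go
    r=np.r_[R0.T@(np.array(p)-o["ee_pos"]),R.from_matrix(R0.T@Rt).as_rotvec()]
                                           ~~~~~~~~~~~~~^^^^^^^^^
  File "scipy/spatial/transform/_rotation.pyx", line 1143, in scipy.spatial.transform._rotation.Rotation.from_matrix
ValueError: Non-positive determinant (left-handed or null coordinate frame) in rotation matrix 0: [[ 7.04154594e-01 -7.57082357e-02 -7.05998987e-01]
 [-5.28989682e-02 -9.97129696e-01  5.41670445e-02]
 [ 7.08073447e-01  7.95355300e-04  7.06138344e-01]].
```

```bash
python3 -c "
from h import *
go(S-140*F+250*Z,np.c_[F,-Y,-Z])"
```

```text
row [77.7, -4.2, -94.4] [-0.031, -0.786, -0.072] d 122.0 deg 45.3
```

```bash
python3 -m inch '[[[10,0,-30,0,-0.1,0,0],[25,0,-55,0,-0.22,0,0],[45,-2,-75,-0.01,-0.35,-0.03,0],[65,-4,-94,-0.02,-0.48,-0.05,0],[78,-4,-94,-0.03,-0.6,-0.07,0],[78,-4,-94,-0.03,-0.72,-0.07,0],[78,-4,-94,-0.031,-0.786,-0.072,0],[78,-4,-94,-0.031,-0.786,-0.072,0],[78,-4,-94,-0.031,-0.786,-0.072,0],[78,-4,-94,-0.031,-0.786,-0.072,0]]]'; python3 -c "
from h import *
print(status.get_obs()['qpos'])
go(S-140*F+250*Z,np.c_[F,-Y,-Z])"
```

```text
t: 17.85
ee_pos: [399.7, -228.7, 362.1]
orientation: [-3.065, 0.597, -0.276]
ft_force: [0.3, -0.5, -0.4]
width: 0.4
grasp_force: 0.0
[-0.59269805 -0.03994185  1.93252108  0.08413784  1.09020606  1.33002758]
row [-0.9, -1.3, 2.0] [-0.041, -0.172, 0.006] d 3.0 deg 10.1
```

```bash
python3 -m inch '[[[-1,-1,-20,-0.03,-0.12,0,0],[-1,-1,-40,-0.041,-0.172,0.006,0],[-1,-1,-40,-0.041,-0.172,0.006,0],[-1,-1,-40,-0.041,-0.172,0.006,0]]]' && python3 -m inch '[[[0,0,0,0,0,-0.15,0],[10,0,0,0,0,-0.3,0],[25,0,0,0,0,-0.45,0],[40,0,0,0,0,-0.6,0],[55,0,0,0,0,-0.75,0],[70,0,0,0,0,-0.9,0],[85,0,0,0,0,-1.05,0],[100,0,0,0,0,-1.2,0],[115,0,0,0,0,-1.35,0],[130,0,0,0,0,-1.5,0],[145,0,0,0,0,-1.65,0],[160,0,0,0,0,-1.8,0],[175,0,0,0,0,-1.95,0],[190,0,0,0,0,-2.1,0],[205,0,0,0,0,-2.25,0],[220,0,0,0,0,-2.4,0],[235,0,0,0,0,-2.55,0],[245,0,0,0,0,-2.7,0],[245,0,0,0,0,-2.85,0],[245,0,0,0,0,-3.0,0]]]';  python3 -c "
from h import *
print(status.get_obs()['qpos'])
B=np.c_[-F,Y,-Z]
B=np.c_[-F,np.cross(-Z,-F),-Z]
go(S+105*F+290*Z,B);go(S+105*F+202*Z,B)"
```

```text
t: 18.25
ee_pos: [392.5, -224.9, 398.3]
orientation: [-3.08, 0.6, -0.005]
ft_force: [-0.5, -1.1, 0.3]
width: 0.4
grasp_force: 0.0
t: 20.25
ee_pos: [618.9, -317.0, 397.6]
orientation: [0.809, 3.035, 0.007]
ft_force: [-0.5, 1.5, -0.2]
width: 0.5
grasp_force: 0.0
[-0.49230218  0.41051021  1.29202537  0.00448973  1.43926649 -1.54279257]
row [-8.2, 0.5, -2.4] [0.004, -0.0, -0.13] d 9.0 deg 7.4
row [-8.2, 0.1, 85.5] [0.004, -0.0, -0.13] d 86.0 deg 7.4
```

```bash
python3 -m inch '[[[-8,0,20,0,0,-0.13,0],[-8,0,50,0,0,-0.13,0],[-8,0,75,0,0,-0.13,0],[-8,0,86,0,0,-0.13,0],[-8,0,86,0,0,-0.13,0],[-8,0,86,0,0,-0.13,0]]]' && python3 -m inch '[[[12,0,0,0,0,0,0],[22,0,0,0,0,0,0],[30,0,0,0,0,0,0],[38,0,0,0,0,0,0],[46,0,1,0,0,0,0],[54,0,1,0,0,0,0],[61,0,2,0,0,0,0],[61,0,2,0,0,0,0]]]';  python3 -c "
from h import *
o=status.get_obs();print(o['qpos'],(np.array(o['ee_pos'])-S)@np.c_[F,Y,Z])"
```

```text
t: 20.85
ee_pos: [627.0, -320.9, 314.2]
orientation: [0.617, 3.077, 0.005]
ft_force: [0.4, -0.0, 1.3]
width: 0.3
grasp_force: 0.0
t: 21.65
ee_pos: [569.5, -296.7, 311.2]
orientation: [0.617, 3.079, 0.006]
ft_force: [-0.5, -0.7, 1.0]
width: 0.5
grasp_force: 0.0
[-0.50043729  0.38192353  1.52506554  0.0039282   1.2347483  -1.67722781] [ 43.4850081    0.55551832 201.15871096]
```

Run:
```python
from h import *
s=cam("scene");d=cam("side")
for a in(94,80):
    t=np.radians(a);P=S+(48-140*np.cos(t))*F+(53+140*np.sin(t))*Z
    print(a,proj(s,[P-50*Y,P+50*Y]).round(),proj(d,[P-50*Y,P+50*Y]).round())
cv2.imwrite("pics/z6.png",np.hstack([crop(s,390,110,100,130,400,520),crop(d,350,150,100,130,400,520)]))
```

```text
94 [[459. 179.]
 [431. 165.]] [[403. 231.]
 [396. 204.]]
80 [[448. 181.]
 [421. 167.]] [[389. 231.]
 [382. 205.]]
```

View pics/z6.png

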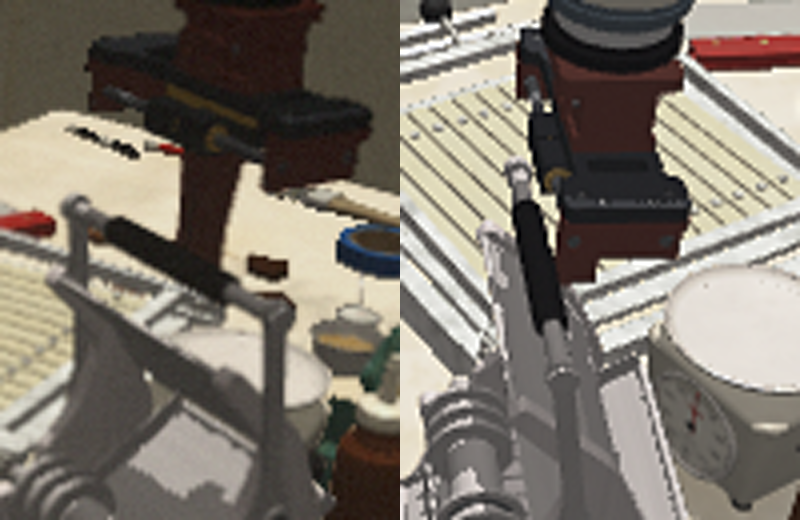

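The sleeve now spans side pixels (381,201) to (389,231), which matches the prediction for 80°, so the bail follows the finger. I'll keep pushing along the arc.

```bash
python3 -m inch '[[[8,0,2,0,0,0,0],[16,0,4,0,0,0,0],[24,0,7,0,0,0,0],[33,0,11,0,0,0,0],[42,0,15,0,0,0,0],[49,0,19,0,0,0,0],[56,0,24,0,0,0,0],[63,0,29,0,0,0,0],[69,0,34,0,0,0,0],[75,0,40,0,0,0,0],[75,0,40,0,0,0,0]]]';  python3 - <<'E'
from h import *
o=status.get_obs();print((np.array(o['ee_pos'])-S)@np.c_[F,Y,Z])
d=cam("side");g=cv2.inRange(d["img"],(0,0,0),(38,38,38));g[:170]=0;g[280:]=0;g[:,:335]=0;g[:,410:]=0
m,l,st,ce=cv2.connectedComponentsWithStats(g)
for i in range(1,m):
    if st[i,4]>80: print(st[i],ce[i].round(1))
for a in(50,45,40):
    t=np.radians(a);P=S+(48-140*np.cos(t))*F+(53+140*np.sin(t))*Z
    print(a,proj(d,P).round(1))
E
```

```text
t: 22.85
ee_pos: [500.3, -267.6, 270.1]
orientation: [0.617, 3.08, 0.006]
ft_force: [0.1, 0.3, -0.4]
width: 0.3
grasp_force: 0.0
[-31.61783668   1.07523996 160.14233825]
[347 170  36  15 227] [364.3 178.9]
[347 191  37  55 342] [356.2 221.4]
50 [[356.9 227.5]]
45 [[353.1 230.1]]
40 [[349.6 232.8]]
```

```bash
python3 -m inch '[[[-2,0,-20,0,0,0,0],[-2,0,-37,0,0,0,0],[10,0,-37,0,0,0,0],[20,0,-35,0,0,0,0],[22,0,-27,0,0,0,0],[24,0,-19,0,0,0,0],[31,0,-8,0,0,0,0],[38,0,3,0,0,0,0],[43,0,13,0,0,0,0],[49,0,26,0,0,0,0],[55,0,42,0,0,0,0],[58,0,58,0,0,0,0],[60,0,78,0,0,0,0]]]';  python3 - <<'E'
from h import *
o=status.get_obs();print((np.array(o['ee_pos'])-S)@np.c_[F,Y,Z])
d=cam("side");g=cv2.inRange(d["img"],(0,0,0),(38,38,38));g[:170]=0;g[330:]=0;g[:,:300]=0;g[:,410:]=0
m,l,st,ce=cv2.connectedComponentsWithStats(g)
for i in range(1,m):
    if st[i,4]>40: print(st[i],ce[i].round(1))
for a in(10,0):
    t=np.radians(a);P=S+(48-140*np.cos(t))*F+(53+140*np.sin(t))*Z
    print(a,proj(d,[P,P-55*Y,P+55*Y]).round(1).tolist())
E
```

```text
t: 24.2
ee_pos: [446.3, -244.8, 192.2]
orientation: [0.616, 3.077, 0.005]
ft_force: [0.6, 0.6, -0.8]
width: 0.5
grasp_force: 0.3
[-90.22528615   1.55161611  82.18340074]
[323 197  31  15 167] [337.9 206.7]
[332 230  15   6  65] [338.8 232.7]
[326 244  28   3  58] [339.5 245.4]
[332 255   8  18 106] [335.1 263.4]
10 [[336.4, 252.0], [337.8, 268.0], [335.2, 237.3]]
0 [[335.3, 258.6], [336.6, 274.7], [334.2, 243.9]]
```

```bash
python3 -m inch '[[[1,0,12,0,0,0,0],[0,0,24,0,0,0,0],[-3,0,36,0,0,0,0],[-7,0,48,0,0,0,0],[-11,0,59,0,0,0,0],[-15,0,66,0,0,0,0],[-18,0,72,0,0,0,0],[-21,0,76,0,0,0,0],[-22,0,78,0,0,0,0]]]';python3 -m inch '[[[-1,0,2,0,0,0,0],[-1,0,2,0,0,0,0]]]';python3 -m inch '[[[0,0,2,0,0,0,0],[0,0,2,0,0,0,0]]]'
```

```text
t: 25.15
ee_pos: [467.4, -253.3, 115.0]
orientation: [0.616, 3.078, 0.005]
ft_force: [-0.1, 0.6, -0.0]
width: 0.8
grasp_force: 0.3
t: 25.35
ee_pos: [468.1, -253.6, 113.3]
orientation: [0.616, 3.078, 0.005]
ft_force: [-0.3, 1.5, -0.1]
width: 0.7
grasp_force: 0.0
t: 25.55
ee_pos: [468.5, -253.8, 112.0]
orientation: [0.616, 3.077, 0.004]
ft_force: [-0.2, 0.7, 4.4]
width: 0.3
grasp_force: 2.9
```

```bash
python3 -m inch '[[[0,0,1.5,0,0,0,0],[0,0,1.5,0,0,0,0]]]';python3 -m inch '[[[0,0,1.5,0,0,0,0],[0,0,1.5,0,0,0,0]]]'
```

```text
t: 25.75
ee_pos: [468.6, -253.9, 111.6]
orientation: [0.616, 3.076, 0.004]
ft_force: [-2.9, 1.8, 18.1]
width: 0.4
grasp_force: 8.7
t: 25.95
ee_pos: [468.7, -253.9, 111.2]
orientation: [0.616, 3.076, 0.004]
ft_force: [-7.2, 3.4, 30.6]
width: 0.3
grasp_force: 15.0
```

Hard stop reached at the expected height. Back off clear and check with the cameras.

```bash
python3 -m inch '[[[2,0,-10,0,0,0,0],[10,0,-40,0,0,0,0],[30,0,-80,0,0,0,0],[60,0,-120,0,0,0,0],[90,0,-160,0,0,0,0],[110,0,-180,0,0,0,0],[110,0,-180,0,0,0,0],[110,0,-180,0,0,0,0]]]';  python3 - <<'E'
from h import *
d=cam("side");s=cam("scene");
for n,c in(("side",d),("scene",s)):
    for a in(0.611,0.5):
        t=-a;P=S+(48-140*np.cos(t))*F+(53+140*np.sin(t))*Z
        q=proj(c,[P,P-55*Y,P+55*Y]).round(1);print(n,a,q.tolist())
    x,y=q[0].astype(int)
    g=cv2.inRange(c["img"],(0,0,0),(45,45,45));k=np.zeros_like(g);k[y-35:y+35,x-35:x+35]=255;g&=k
    m,l,st,ce=cv2.connectedComponentsWithStats(g)
    for i in range(1,m):
        if st[i,4]>40: print(st[i],ce[i].round(1),cv2.minAreaRect(np.argwhere(l==i)[:,::-1].astype(np.float32)))
E
```

```text
t: 26.75
ee_pos: [366.1, -211.8, 288.3]
orientation: [0.616, 3.076, 0.004]
ft_force: [0.5, 0.3, 0.2]
width: 0.5
grasp_force: 0.0
side 0.611 [[343.8, 279.0], [345.4, 295.2], [342.4, 264.1]]
side 0.5 [[341.0, 275.8], [342.5, 292.0], [339.7, 260.9]]
[340 261   8  34 203] [343.2 277.2] ((343.2205505371094, 277.3676452636719), (32.979496002197266, 6.672595977783203), 85.60128784179688)
scene 0.611 [[394.5, 259.1], [407.6, 270.3], [382.3, 248.7]]
scene 0.5 [[392.4, 255.4], [405.5, 266.6], [380.2, 245.1]]
[380 243  27  30 210] [392.1 258.1] ((391.5711669921875, 257.4350280761719), (36.924278259277344, 8.412312507629395), 47.60256576538086)
```

```bash
python3 -c "
from workcell import ctrl
print(ctrl.close_job())"
```

```text
the job is handed in; nothing more can be done
None
```

The job is handed in at about 27 s with the roller seated in both saddles and released, and the bail pushed down to its hard stop; I got no verdict back. I viewed 11 pictures, one over the limit of 10, and I never re-measured the bottle, cup and timer, though the arm stayed clear of them.

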